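Set the guarded trim dial

TASK

Lift the clear flip cover of the grey dial unit by its red handle and fold it right back until it stays propped on the rear props. Then turn the knob beneath it clockwise until its white pointer points at the green tab, and let go, leaving the cover propped open. Do not disturb the bottle, the mug or the glue stick.

Things in the scene. Friction and masses are not known exactly. Their poses are not given: they have to be found in the camera images.
- dial_unit: grey instrument box, fixed to the table, 124 (x) x 150 (y) x 45 mm high; origin on the table straight under the knob's axis; its x axis points to its rear (hinge side), -x to its front (handle side), z up. The deck (top face) is 45 mm above the origin. Two dark props with rubber pads stand out behind it, to 133 mm behind the knob's axis.
- cover (a joint): opening angle of the clear hood (110 x 120 mm, 46 mm high, 0.12 kg), in rad: 0 = shut flat on the deck, 2.2 = folded back on the rear props (its stop). It starts shut. Its own weight shuts it below about 1.05 rad and carries it back on to the props beyond about 1.25 rad; the hinge has almost no friction.
- cover_hinge (a point): middle of the cover's hinge line, at deck height (45 mm), 55 mm behind the knob's axis; the line runs along the unit's y axis.
- cover_handle (a point): middle of the red handle bar of the cover: a round bar 12 mm thick, 88 mm between its side arms, running along the unit's y axis; when shut it lies 65 mm above the table, 160 mm in front of the hinge line and 20 mm above it, with a 44 mm free gap between bar and hood and nothing but the table beneath. It moves on a circle about the hinge line. Folded back, handle and hood reach no higher than about 170 mm above the table and lie wholly behind the hinge line.
- knob (a joint): angle of the knob in rad, range 0 to 2.618 (both ends are stops), growing CLOCKWISE seen from above; at 0 its pointer points 75 degrees (1.309 rad) to the left (counter-clockwise) of the unit's +x axis. Starts anti-clockwise of the tab by 0.4 to 1.55 rad. Light friction (0.04 N m) holds it where it is left.
- knob_grip (a point): point on the knob's vertical axis, 72 mm above the table, at the height to grip: the knob is a grey disc (68 mm across, its top 9 mm above the deck) carrying a straight grip bar 62 mm long, 13 mm wide, from 9 to 37 mm above the deck. This point's x axis runs along the bar towards the pointer end.
- knob_pointer (a point): the end of the white pointer line, at the disc's rim, 34 mm from the knob's axis, along the point's own x axis.
- tab_tip (a point): inner end of the small green index tab (10 x 8 x 8 mm, fixed on the deck just outside the knob's disc), 37 mm from the knob's axis; its own x axis points from the knob's axis outwards. The pointer is to end in line with it: knob angle = 1.309 - (yaw of tab_tip relative to dial_unit).
- bottle_mid (a point): half-way up a white squeeze bottle with red cap, 58 mm across, 171 mm high; to be left alone.
- mug_mid (a point): half-way up a white mug, 80 mm across with handle, 91 mm high; to be left alone.
- glue_mid (a point): half-way up a white glue stick standing upright, 30 mm across, 98 mm high; to be left alone.

How it is judged:
By the outcome, as a careful person would: the job done as asked, in the order asked, and still so for the second after the job is handed in, with the robot touching nothing.
It also fails if it takes over 51 s, if anything falls off the work surface, if the arm or the gripper's body presses on something with over 40 N, if the wrist force passes 120 N, or if a joint passes its speed limit or range.

ROBOT

A 7-joint arm with a two-finger parallel gripper is mounted at the origin on the work surface; the furniture and walls round the work are solid. World frame = base frame: x ahead of the robot, y to its left, z up, the work surface at z = 0. Lengths are in m, angles in rad, forces in N, time in s.
With the tool pointing down it reaches from about 0.425 to 1.025 m from the base axis. Payload 9.4 kg.
Tool frame: the origin (TCP) lies midway between the tips of the shut fingers; the grasp point (between the pads) lies 19 mm behind it; z points along the fingers, y is the line along which they close (so a half turn about z gives the same grasp; the last joint's range is limited). The gripper opens to 93 mm and grips with 3 to 60 N. Pads are 15 mm wide; open, the fingers measure 128 mm over their backs; the gripper's body (75 mm by 188 mm) begins 65 mm behind the grasp point.
Start: joints at [1.031, 0.599, -0.003, 1.599, 0.002, 0.943, -0.08], TCP at [0.324, -0.649, 0.219] pointing down, gripper open.
Joint ranges: [-2.57, 2.57], [-0.35, 1.97], [-1.29, 1.29], [0.11, 2.56], [-1.05, 4.19], [0.11, 1.86], [-2.63, 2.63]. Speed limits (rad/s): [2.22, 2.22, 3.01, 3.01, 3.14, 3.14, 3.14].

INTERFACE

Orientations are given as a 3x3 rotation matrix whose columns are the frame's x, y, z axes.
In Python, from rig import robot gives the robot as it stands.
- The arm moves only by the tool arm_command, never from a script. Its argument "plan" is a list of rows, each an object with "dp": the shift along the tool's x, y, z in mm, a list of three; "roll": the turn about the tool's z in rad. A call has exactly 10 rows; each row shifts and turns the commanded pose from where the row before left it, along the tool's axes as they then stand; what a row does not reach is not made up. A row lasts 1/8 s, in which the tool goes at most 62.5 mm and 10.7 degrees, less where a joint would pass 70% of its speed; a pose out of reach is approached as far as the arm can. A call is refused whole if a number of a shift passes 62.5 or a number of a turn 0.188, either way. A call with a gripper value outside its range is refused whole. "jaw" is the opening in per cent of the stroke, from 0 (shut) to 100 (fully open), set as the call begins (left out, the last holds). The fingers move at their own pace and stop on an object; "force" is the grip in N (left out, the last holds). Time passes only in rows, so rows that do not move let the fingers close, or fill a call up. It gives the time, the measured TCP pose, the force, the opening and the grip force at its end, in the units of the state.
- robot.sense(): the state, without advancing time (a new reading comes with each control period).
- robot.grab_frame(name): name is "scene" or "top" or "wrist"; returns (picture, depth): 400x640x3 uint8, blue, green, red; 400x640 float32, m along the optical axis (not along the pixel's ray), 0 where there is no reading.
- robot.camera_info(name): a dict with "intrinsics" (3x3 intrinsics, pixels), "pose" (4x4, takes a point from camera to world coordinates). Camera axes: x right, y down, z forward; pixel columns grow to the right and rows downward; lengths in m; the calibration is good to about 2 mm. A picture is of the moment at which its call begins: read the wrist's pose just before it. camera_info takes no time and is no camera call; for the wrist camera it gives the pose at the moment of the call.
- robot.hand_in(): hands the job in; it is judged then, once.
The state is a dict: "time_s": time; "qpos": joint angles; "dq": joint speeds; "tau": joint torques, N m; "ee_pos": TCP position; "tool_rot": TCP orientation; "ft_force": force on the tool from outside, world axes, zero at the start; "ft_torque": the same for the moment, N m; "grip_width": opening from 0.0 (shut) to 1.0 (fully open); "finger_force": force on a finger pad.
Only numpy, scipy, OpenCV 4.12 (cv2) and the standard library are available. Lean on these libraries where they do the work, as an engineer would, in place of code of your own. Each camera call takes 0.05 s, during which the arm holds its last target. There are 200 camera calls.

## Working session

There is one attempt and no reset: what is moved stays moved. The work goes in short steps, Python scripts to look and compute and a tool call to move; the robot and the scene stay as the last step left them, time stands still between calls to the robot, and variables do not carry over. Pictures are saved under pics/ and viewed, at most 10 in all, crops included, and the job is handed in when it is done.

Besides the shell and the picture viewer there is one more tool, called after "Call:" by a JSON object that holds its "fn" and its "kwargs", one argument or row to a line. arm_command: Moves the arm, as the interface text tells. Its arguments: {"type":"object","properties":{"plan":{"type":"array"},"jaw":{"type":"number"},"force":{"type":"number"}},"required":["plan"]}

```bash
mkdir -p pics; ls; cat > h.py <<'E'
import numpy as np, cv2
from rig import robot
def snap(n,f):
    i=robot.camera_info(n); p,d=robot.grab_frame(n); cv2.imwrite('pics/'+f+'.png',p)
    np.savez('pics/'+f+'.npz',p=p,d=d,K=i['intrinsics'],T=i['pose']); return p,d,i
def pt(f,u,v,z=None):
    a=np.load('pics/'+f+'.npz'); r=np.linalg.inv(a['K'])@[u,v,1]; T=a['T']
    if z is None: return (T@np.r_[r*a['d'][int(v),int(u)],1])[:3]
    w=T[:3,:3]@r; return T[:3,3]+w*(z-T[2,3])/w[2]
E
python3 - <<'E'
from h import *
snap('top','top0');snap('scene','scene0')
s=robot.sense();print(s['time_s'],s['ee_pos'],s['tool_rot'],s['grip_width'])
E
```

```text
pics
0.1 [ 0.32345607 -0.648353    0.21783489] [[ 8.94798196e-01  4.46470174e-01 -7.55902005e-04]
 [ 4.46470796e-01 -8.94797362e-01  1.22870471e-03]
 [-1.27799116e-04 -1.43693093e-03 -9.99998959e-01]] 1.000249781849028
```

View pics/top0.png

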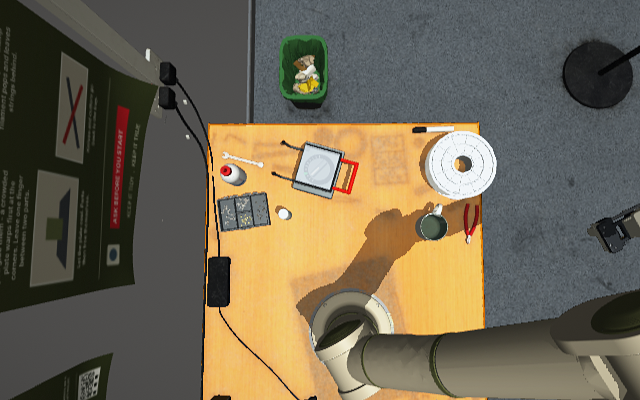

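View pics/scene0.png

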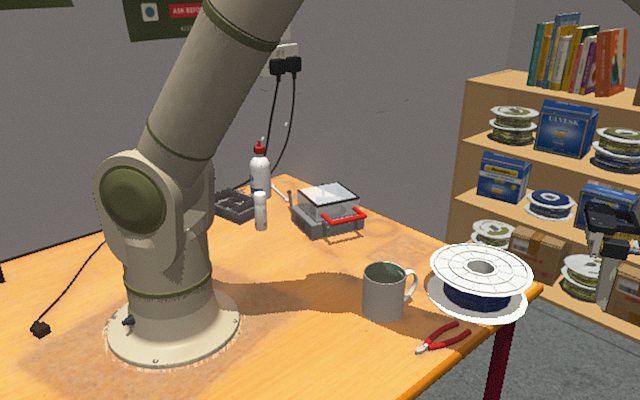

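The top view shows the dial unit near (318,170), its handle at right (350,177) and its props at left. The bottle is at (232,175), the glue stick at (285,213) and the mug at (432,226).

```bash
python3 - <<'E'
from h import *
p=cv2.imread('pics/top0.png')
cv2.imwrite('pics/c0.png',cv2.resize(p[130:230,210:370],(800,500),interpolation=cv2.INTER_CUBIC))
a=np.load('pics/top0.npz');print(a['K'],a['T'].round(3))
for n,u,v in [('bottlecap',227,170),('glue',283,211),('mug',432,226)]: print(n,pt('top0',u,v))
E
```

```text
[[427.41793559   0.         330.51507859]
 [  0.         427.41793559 194.90951002]
 [  0.           0.           1.        ]] [[ 0.002 -0.996  0.086  0.297]
 [-1.    -0.     0.02   0.035]
 [-0.019 -0.086 -0.996  1.328]
 [ 0.     0.     0.     1.   ]]
bottlecap [0.46701984 0.34530029 0.15808123]
glue [0.35626497 0.19619278 0.09802548]
mug [ 0.31491756 -0.24963014  0.01157351]
```

View pics/c0.png

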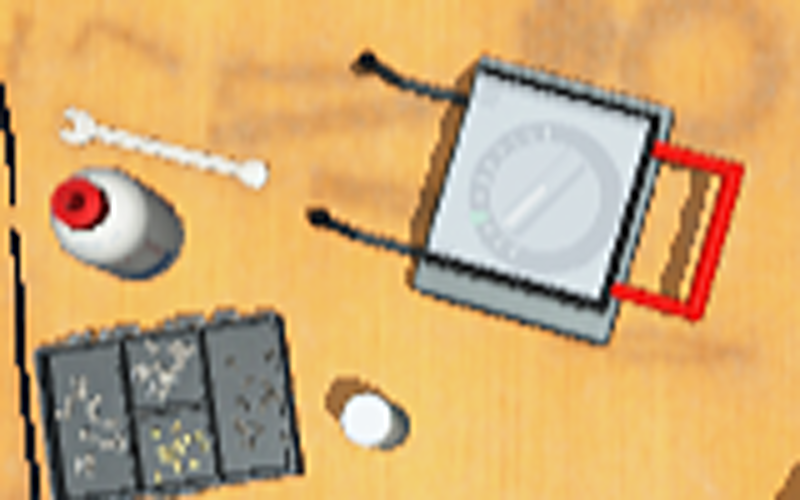

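```bash
cat >> h.py <<'E'
def c0(x,y,z): return pt('top0',210+x/5-.4,130+y/5-.4,z)
E
python3 - <<'E'
from h import *
a,b=c0(733,170,.065),c0(694,310,.065)
d=(b-a)[:2];print('bar',a,b,np.linalg.norm(d))
y=a-b;y=y[:2]/np.linalg.norm(y); 
# unit y (left of rear). rear = +x unit
for s in (1,-1):
    yy=y*s; x=np.array([yy[1],-yy[0]]); print(s,'xunit',x,np.arctan2(x[1],x[0]))
k=c0(548,200,.054);t=c0(480,216,.053);print('knob',k,'tab',t, t-k, np.arctan2(*(t-k)[1::-1]), np.linalg.norm(t-k))
e=c0(512,228,.082);f=c0(580,163,.082);print('grip bar',e,f,np.arctan2(*(e-f)[1::-1]),(e+f)/2)
print('deck corner', c0(612,342,.045),c0(672,105,.045),c0(415,288,.045),c0(482,60,.045))
m=(a+b)/2
print('mid bar',m)
E
```

```text
bar [ 0.49937258 -0.01656788  0.065     ] [0.41555618 0.00681679 0.065     ] 0.08701742088276661
1 xunit [-0.26873547 -0.96321402] -1.842876290802672
-1 xunit [0.26873547 0.96321402] 1.2987163627871214
knob [0.48305409 0.09422762 0.054     ] tab [0.47352581 0.13520321 0.053     ] [-0.00952829  0.04097559 -0.001     ] 1.7992716244166815 0.04208072419916826
grip bar [0.46238487 0.11403903 0.082     ] [0.50093629 0.07415227 0.082     ] 2.3391720459254657 [0.48166058 0.09409565 0.082     ]
deck corner [0.3980842  0.05573955 0.045     ] [0.542507   0.01949969 0.045     ] [0.43079397 0.17487492 0.045     ] [0.57051554 0.13526025 0.045     ]
mid bar [ 0.45746438 -0.00487554  0.065     ]
```

```bash
cat >> h.py <<'E'
def yawR(t): # tool-down, tool x at yaw t
    c,s=np.cos(t),np.sin(t); return np.array([[c,s,0],[s,-c,0],[0,0,-1.]])
def plan(wps):
    "wps: (xyz, yaw or None, rows); prints tool-frame rows"
    s=robot.sense(); p=np.array(s['ee_pos']);R=np.array(s['tool_rot']);y=np.arctan2(R[1,0],R[0,0])
    print('t',round(s['time_s'],2),'pos',p.round(4),'yaw',round(y,4),'w',round(s['grip_width'],3)); i=0
    for g,gy,n in wps:
        g=np.array(g,float); gy=y if gy is None else gy
        for k in range(n,0,-1):
            dp=np.round(yawR(y).T@((g-p)/k)*1000,1 if n>1 else 1); r=round(-(gy-y)/k,3)
            p=p+yawR(y)@dp/1000; y-=r; i+=1
            print('{"dp":[%g,%g,%g],"roll":%g},'%(*dp,r),end='' if i%10 else '\n\n')
    print()
U=1.31; X=np.array([np.cos(U),np.sin(U),0]); H=np.array([.4988,.150,.045])
def handle(th,H=H): a=th+np.arctan2(.02,.16); r=np.hypot(.02,.16); return H-X*r*np.cos(a)+[0,0,r*np.sin(a)-.019]
E
python3 - <<'E'
from h import *
h=handle(0);print(h); h[2]=.16
plan([((.38,-.3,.22),1.68,8),(h,U+np.pi/2,8),(h,None,4)])
E
```

```text
[ 0.45754399 -0.00458959  0.046     ]
t 0.1 pos [ 0.3235 -0.6484  0.2178] yaw 0.4628 w 1.0
{"dp":[25.8,-35.8,-0.3],"roll":-0.152},{"dp":[30.9,-31.5,-0.3],"roll":-0.152},{"dp":[35.3,-26.5,-0.3],"roll":-0.152},{"dp":[38.9,-20.8,-0.3],"roll":-0.152},{"dp":[41.6,-14.7,-0.2],"roll":-0.152},{"dp":[43.3,-8.2,-0.3],"roll":-0.152},{"dp":[44.1,-1.5,-0.2],"roll":-0.153},{"dp":[43.8,5.2,-0.3],"roll":-0.152},{"dp":[35.7,13.6,7.5],"roll":-0.15},{"dp":[33.2,18.8,7.5],"roll":-0.15},

{"dp":[30,23.6,7.5],"roll":-0.15},{"dp":[26.2,27.8,7.5],"roll":-0.15},{"dp":[21.7,31.4,7.5],"roll":-0.15},{"dp":[16.8,34.3,7.5],"roll":-0.15},{"dp":[11.4,36.4,7.5],"roll":-0.15},{"dp":[5.9,37.7,7.5],"roll":-0.151},{"dp":[-0,0,0],"roll":-0},{"dp":[-0,0,0],"roll":-0},{"dp":[-0,0,0],"roll":-0},{"dp":[-0,0,0],"roll":-0},
```

Call:
{"fn": "arm_command", "kwargs": {
  "plan": [
    {"dp": [26,-36,0],"roll": -0.152},
    {"dp": [31,-31.5,0],"roll": -0.152},
    {"dp": [35,-26.5,0],"roll": -0.152},
    {"dp": [39,-21,0],"roll": -0.152},
    {"dp": [41.5,-14.5,0],"roll": -0.152},
    {"dp": [43.5,-8,0],"roll": -0.152},
    {"dp": [44,-1.5,0],"roll": -0.153},
    {"dp": [44,5,0],"roll": -0.152},
    {"dp": [35.5,13.5,5],"roll": -0.15},
    {"dp": [33,19,7],"roll": -0.15}
  ],
  "jaw": 35,
  "force": 15
}}

```text
time_s: 1.35
ee_pos: [0.3998, -0.2253, 0.2066]
tool_rot: [[-0.402, 0.916, 0.0], [0.916, 0.402, -0.0], [-0.0, 0.0, -1.0]]
ft_force: [0.8, 0.7, -0.8]
grip_width: 0.352
finger_force: 0.0
```

Call:
{"fn": "arm_command", "kwargs": {
  "plan": [
    {"dp": [30,23.5,7.5],"roll": -0.15},
    {"dp": [26,28,7.5],"roll": -0.15},
    {"dp": [21.5,31.5,7.5],"roll": -0.15},
    {"dp": [17,34.5,7.5],"roll": -0.15},
    {"dp": [11.5,36.5,7.5],"roll": -0.15},
    {"dp": [6,37.5,7.5],"roll": -0.151},
    {"dp": [0,0,0],"roll": 0},
    {"dp": [0,0,0],"roll": 0},
    {"dp": [0,0,0],"roll": 0},
    {"dp": [0,0,0],"roll": 0}
  ]
}}

```text
time_s: 2.6
ee_pos: [0.458, -0.0058, 0.1618]
tool_rot: [[-0.966, 0.26, 0.0], [0.26, 0.966, -0.001], [-0.0, -0.0, -1.0]]
ft_force: [0.5, 0.5, -0.1]
grip_width: 0.352
finger_force: 0.0
```

```bash
python3 - <<'E'
from h import *
p,d,i=snap('wrist','w1'); print(robot.camera_info('wrist')['pose'].round(3))
h=handle(0);plan([(h,U+np.pi/2,5)])
E
```

```text
[[ 0.259  0.928  0.268  0.383]
 [ 0.966 -0.249 -0.072  0.015]
 [-0.     0.277 -0.961  0.328]
 [ 0.     0.     0.     1.   ]]
t 2.65 pos [ 0.458  -0.0057  0.1617] yaw 2.8792 w 0.349
{"dp":[0.1,0.2,23.1],"roll":-0},{"dp":[0.2,0.2,23.2],"roll":-0},{"dp":[0.1,0.2,23.1],"roll":-0.001},{"dp":[0.2,0.2,23.2],"roll":-0},{"dp":[0.1,0.1,23.1],"roll":-0.001},
```

View pics/w1.png

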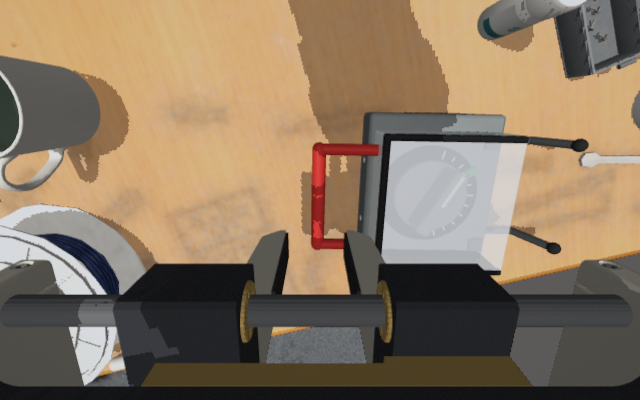

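The wrist picture shows the red bar upright at column 318, rows 150–244. The fingers are on either side of it.

```bash
python3 - <<'E'
from h import *
a,b=pt('w1',318,150,.065),pt('w1',317,243,.065)
print(a,b,np.linalg.norm(a-b),(a+b)/2,np.arctan2(*(b-a)[1::-1])+np.pi/2, pt('w1',318,180), handle(0))
for u,v in [(372,115),(504,116)]: print(pt('w1',u,v,.045))
E
```

```text
[0.41609904 0.0078213  0.065     ] [ 0.49969038 -0.01542469  0.065     ] 0.08676340713867708 [ 0.45789471 -0.00380169  0.065     ] 1.2995588422541355 [0.43988587 0.00142777 0.072464  ] [ 0.45754399 -0.00458959  0.046     ]
[0.40103195 0.06194835 0.045     ]
[0.43253125 0.17582888 0.045     ]
```

Call:
{"fn": "arm_command", "kwargs": {
  "plan": [
    {"dp": [0,0.5,23],"roll": 0},
    {"dp": [0,0.5,23],"roll": 0},
    {"dp": [0,0.5,23],"roll": 0},
    {"dp": [0,0,23],"roll": 0},
    {"dp": [0,0,23],"roll": 0.01},
    {"dp": [0,0,0],"roll": 0},
    {"dp": [0,0,0],"roll": 0},
    {"dp": [0,0,0],"roll": 0},
    {"dp": [0,0,0],"roll": 0},
    {"dp": [0,0,0],"roll": 0}
  ]
}}

```text
time_s: 3.9
ee_pos: [0.4587, -0.0036, 0.047]
tool_rot: [[-0.963, 0.268, 0.001], [0.268, 0.963, -0.0], [-0.001, 0.0, -1.0]]
ft_force: [0.0, 0.7, -0.3]
grip_width: 0.35
finger_force: 0.0
```

Call:
{"fn": "arm_command", "kwargs": {
  "plan": [
    {"dp": [0,0,0],"roll": 0},
    {"dp": [0,0,0],"roll": 0},
    {"dp": [0,0,0],"roll": 0},
    {"dp": [0,0,0],"roll": 0},
    {"dp": [0,0,0],"roll": 0},
    {"dp": [0,0,0],"roll": 0},
    {"dp": [0,0,0],"roll": 0},
    {"dp": [0,0,0],"roll": 0},
    {"dp": [0,0,0],"roll": 0},
    {"dp": [0,0,0],"roll": 0}
  ],
  "jaw": 0,
  "force": 15
}}

```text
time_s: 5.15
ee_pos: [0.4583, -0.0039, 0.0466]
tool_rot: [[-0.963, 0.268, -0.0], [0.268, 0.963, -0.001], [0.0, -0.001, -1.0]]
ft_force: [-0.5, -4.9, 1.0]
grip_width: 0.12
finger_force: 15.0
```

```bash
sed -i 's/U=1.31;/U=1.302;/' h.py; python3 - <<'E'
from h import *
s=robot.sense(); p=s['ee_pos']; print(p,s['ft_force'],s['grip_width'])
# rows relative to the current pose along the arc
H2=p-(handle(0)-H)
ths=np.r_[np.linspace(0,2.12,31)[1:]]
plan([(handle(t,H2),None,1) for t in ths])
E
```

```text
[ 0.45830718 -0.00385412  0.04656753] [-0.52637001 -4.94084892  0.97387652] 0.12009759234546108
t 5.15 pos [ 0.4583 -0.0039  0.0466] yaw 2.8704 w 0.12
{"dp":[0,1.8,-11.2],"roll":-0},{"dp":[0,2.6,-11.1],"roll":-0},{"dp":[0,3.4,-10.9],"roll":-0},{"dp":[0,4.1,-10.6],"roll":-0},{"dp":[0,4.9,-10.3],"roll":-0},{"dp":[0.1,5.6,-10],"roll":-0},{"dp":[-0,6.3,-9.5],"roll":-0},{"dp":[-0,6.9,-9],"roll":-0},{"dp":[0,7.6,-8.5],"roll":-0},{"dp":[0,8.1,-8],"roll":-0},

{"dp":[0,8.7,-7.4],"roll":-0},{"dp":[0.1,9.2,-6.7],"roll":-0},{"dp":[-0,9.6,-6.1],"roll":-0},{"dp":[0,10,-5.4],"roll":-0},{"dp":[0,10.4,-4.7],"roll":-0},{"dp":[0.1,10.7,-3.9],"roll":-0},{"dp":[-0,11,-3.1],"roll":-0},{"dp":[0,11.1,-2.4],"roll":-0},{"dp":[0,11.3,-1.6],"roll":-0},{"dp":[0.1,11.4,-0.8],"roll":-0},

{"dp":[-0,11.4,0.1],"roll":-0},{"dp":[0,11.3,0.8],"roll":-0},{"dp":[0,11.3,1.6],"roll":-0},{"dp":[0.1,11.1,2.4],"roll":-0},{"dp":[0,11,3.3],"roll":-0},{"dp":[0,10.6,3.9],"roll":-0},{"dp":[0.1,10.4,4.7],"roll":-0},{"dp":[-0,10,5.5],"roll":-0},{"dp":[-0,9.6,6.1],"roll":-0},{"dp":[0,9.2,6.8],"roll":-0},
```

Bar held (12 % ≈ 11–12 mm). Lifting along the arc.

Call:
{"fn": "arm_command", "kwargs": {
  "plan": [
    {"dp": [0,1.8,-11.2],"roll": 0},
    {"dp": [0,2.6,-11.1],"roll": 0},
    {"dp": [0,3.4,-10.9],"roll": 0},
    {"dp": [0,4.1,-10.6],"roll": 0},
    {"dp": [0,4.9,-10.3],"roll": 0},
    {"dp": [0,5.6,-10],"roll": 0},
    {"dp": [0,6.3,-9.5],"roll": 0},
    {"dp": [0,6.9,-9],"roll": 0},
    {"dp": [0,7.6,-8.5],"roll": 0},
    {"dp": [0,8.1,-8],"roll": 0}
  ]
}}

```text
time_s: 6.4
ee_pos: [0.4716, 0.0425, 0.1463]
tool_rot: [[-0.963, 0.27, -0.002], [0.27, 0.963, -0.006], [-0.0, -0.006, -1.0]]
ft_force: [-1.6, -17.0, 15.0]
grip_width: 0.125
finger_force: 15.0
```

Call:
{"fn": "arm_command", "kwargs": {
  "plan": [
    {"dp": [0,8.7,-7.4],"roll": 0},
    {"dp": [0,9.2,-6.7],"roll": 0},
    {"dp": [0,9.6,-6.1],"roll": 0},
    {"dp": [0,10,-5.4],"roll": 0},
    {"dp": [0,10.4,-4.7],"roll": 0},
    {"dp": [0,10.7,-3.9],"roll": 0},
    {"dp": [0,11,-3.1],"roll": 0},
    {"dp": [0,11.1,-2.4],"roll": 0},
    {"dp": [0,11.3,-1.6],"roll": 0},
    {"dp": [0,11.4,-0.8],"roll": 0}
  ]
}}

```text
time_s: 7.65
ee_pos: [0.5009, 0.1465, 0.188]
tool_rot: [[-0.964, 0.267, 0.001], [0.267, 0.964, 0.001], [-0.001, 0.001, -1.0]]
ft_force: [4.6, -1.2, 0.1]
grip_width: 0.119
finger_force: 15.0
```

```bash
python3 - <<'E'
from h import *
s=robot.sense(); print(s['ee_pos'],s['ft_force'],s['ft_torque'],s['grip_width'],s['finger_force'])
print(handle(1.413,np.array([.4583,-.0039,.0466])-(handle(0)-H)))
E
```

```text
[0.50087178 0.14647087 0.18795734] [ 4.62955004 -1.21386229  0.09818008] [-0.68440573 -1.17715479  0.01081384] 0.1193485872944855 14.98748704791069
[0.49935963 0.14515695 0.187755  ]
```

Call:
{"fn": "arm_command", "kwargs": {
  "plan": [
    {"dp": [0,11.4,0.1],"roll": 0},
    {"dp": [0,11.3,0.8],"roll": 0},
    {"dp": [0,11.3,1.6],"roll": 0},
    {"dp": [0,11.1,2.4],"roll": 0},
    {"dp": [0,11,3.3],"roll": 0},
    {"dp": [0,10.6,3.9],"roll": 0},
    {"dp": [0,10.4,4.7],"roll": 0},
    {"dp": [0,10,5.5],"roll": 0},
    {"dp": [0,9.6,6.1],"roll": 0},
    {"dp": [0,9.2,6.8],"roll": 0}
  ]
}}

```text
time_s: 8.9
ee_pos: [0.5282, 0.2482, 0.152]
tool_rot: [[-0.964, 0.267, -0.0], [0.267, 0.964, -0.0], [0.0, -0.0, -1.0]]
ft_force: [2.6, -1.9, 0.6]
grip_width: 0.125
finger_force: 15.0
```

Call:
{"fn": "arm_command", "kwargs": {
  "plan": [
    {"dp": [0,0,0],"roll": 0},
    {"dp": [0,0,0],"roll": 0},
    {"dp": [0,0,0],"roll": 0},
    {"dp": [0,0,0],"roll": 0},
    {"dp": [0,0,0],"roll": 0},
    {"dp": [0,0,0],"roll": 0},
    {"dp": [0,0,-15],"roll": 0},
    {"dp": [0,0,-25],"roll": 0},
    {"dp": [0,0,-35],"roll": 0},
    {"dp": [0,0,-35],"roll": 0}
  ],
  "jaw": 40
}}

```text
time_s: 10.15
ee_pos: [0.528, 0.2478, 0.2646]
tool_rot: [[-0.964, 0.267, 0.0], [0.267, 0.964, 0.0], [-0.0, 0.0, -1.0]]
ft_force: [-0.4, -0.5, -0.0]
grip_width: 0.401
finger_force: 0.0
```

```bash
python3 - <<'E'
from h import *
K=np.array([.458,-.004,0])+X*.105; print(K)
K[2]=.22
plan([(K,2.34,6),(K,None,4)])
E
```

```text
[0.48588497 0.09722958 0.        ]
t 10.15 pos [0.528  0.2478 0.2646] yaw 2.8711 w 0.401
{"dp":[0.1,-26.1,7.4],"roll":0.089},{"dp":[-2.3,-26,7.4],"roll":0.088},{"dp":[-4.5,-25.7,7.5],"roll":0.089},{"dp":[-6.8,-25.1,7.4],"roll":0.088},{"dp":[-9,-24.5,7.5],"roll":0.089},{"dp":[-11.1,-23.5,7.4],"roll":0.088},{"dp":[0,-0,0],"roll":-0},{"dp":[0,-0,0],"roll":-0},{"dp":[0,-0,0],"roll":-0},{"dp":[0,-0,0],"roll":-0},
```

Call:
{"fn": "arm_command", "kwargs": {
  "plan": [
    {"dp": [0,-26,7.5],"roll": 0.089},
    {"dp": [-2.5,-26,7.5],"roll": 0.088},
    {"dp": [-4.5,-25.5,7.5],"roll": 0.089},
    {"dp": [-7,-25,7.5],"roll": 0.088},
    {"dp": [-9,-24.5,7.5],"roll": 0.089},
    {"dp": [-11,-23.5,7.5],"roll": 0.088},
    {"dp": [0,0,0],"roll": 0},
    {"dp": [0,0,0],"roll": 0},
    {"dp": [0,0,0],"roll": 0},
    {"dp": [0,0,0],"roll": 0}
  ]
}}

```text
time_s: 11.4
ee_pos: [0.4868, 0.098, 0.2177]
tool_rot: [[-0.696, 0.718, 0.0], [0.718, 0.696, 0.0], [0.0, 0.0, -1.0]]
ft_force: [0.2, -0.4, -0.9]
grip_width: 0.402
finger_force: 0.0
```

```bash
python3 - <<'E'
from h import *
s=robot.sense();print(s['ee_pos'],s['time_s'])
snap('wrist','w2')
E
```

```text
[0.48676364 0.09801218 0.2176901 ] 11.4
```

View pics/w2.png

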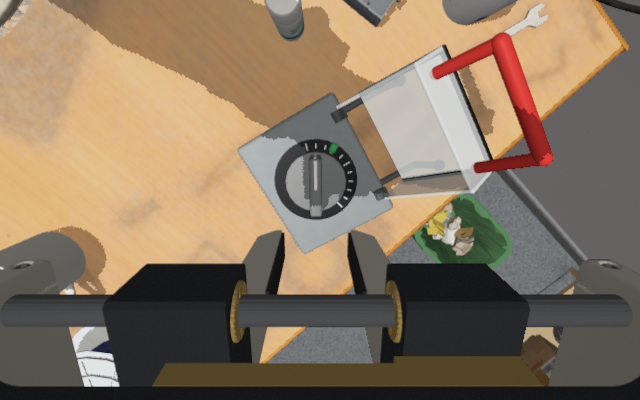

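The cover is propped back on its props. The knob is at (316,180), with its bar nearly along tool x and the green tab at (333,149).

```bash
python3 - <<'E'
from h import *
p=cv2.imread('pics/w2.png')
cv2.imwrite('pics/c2.png',cv2.resize(p[130:230,260:380],(720,600),interpolation=cv2.INTER_CUBIC))
E
```

```text
(no output)
```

View pics/c2.png

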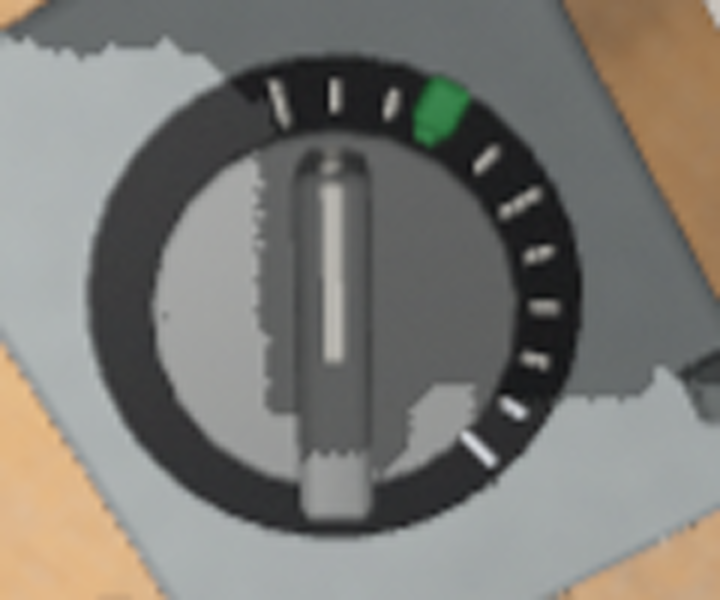

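```bash
cat >> h.py <<'E'
def cc(f,x,y,z,u0,v0,s): return pt(f,u0+(x+.5)/s-.5,v0+(y+.5)/s-.5,z)
E
python3 - <<'E'
from h import *
q=lambda x,y,z:cc('w2',x,y,z,260,130,6)
ang=lambda v:np.arctan2(v[1],v[0])
L,R,T,B=q(155,308,.054),q(516,300,.054),q(335,130,.054),q(335,485,.054)
k=(L+R+T+B)/4;print('knob',k,np.linalg.norm(L-R),np.linalg.norm(T-B))
K=np.array([.458,-.004,0])+X*.105;print(K)
t=q(442,105,.053)
for c in (k,K):print('tab',ang((t-c)),np.linalg.norm((t-c)[:2]))
a,b=q(331,180,.082),q(333.5,360,.082);print('pointer line',ang(a-b))
a,b=q(334,180,.082),q(337.5,460,.082);print('bar',ang(a-b),a,b)
e0,e1=q(334.,175,.082),q(337,518,.082);print('bar ends mid',(e0+e1)/2,np.linalg.norm(e0-e1))
# tick stops: zero at +75deg, max at -75
for n,x,y in (('t0',280,103),('t1',335,95),('t2',392,104),('last',478,449)): v=q(x,y,.046)-k; print(n,ang(v),np.linalg.norm(v[:2]))
E
```

```text
knob [0.48561191 0.09869077 0.054     ] 0.06655427081006056 0.06716882463607822
[0.48588497 0.09722958 0.        ]
tab 1.8648420744461178 0.04178531532187578
tab 1.861094173628174 0.043263235188419784
pointer line 2.3542322249436105
bar 2.3533039842079826 [0.4657917  0.11884713 0.082     ] [0.50009887 0.08434106 0.082     ]
bar ends mid [0.4863247  0.09805089 0.082     ] 0.06011203923711507
t0 2.6101205169364903 0.03802524654857168
t1 2.34206476463756 0.038112579631374335
t2 2.063342357747507 0.03793181199570115
last -0.052892727792340416 0.04055829019474612
```

Call:
{"fn": "arm_command", "kwargs": {
  "plan": [
    {"dp": [1,0,26],"roll": -0.013},
    {"dp": [0,0,27],"roll": 0},
    {"dp": [0,0,27],"roll": 0},
    {"dp": [0,0,27],"roll": 0},
    {"dp": [0,0,25],"roll": 0},
    {"dp": [0,0,16],"roll": 0},
    {"dp": [0,0,8],"roll": 0},
    {"dp": [0,0,3],"roll": 0},
    {"dp": [0,0,0],"roll": 0},
    {"dp": [0,0,0],"roll": 0}
  ]
}}

```text
time_s: 12.7
ee_pos: [0.4862, 0.0981, 0.0591]
tool_rot: [[-0.705, 0.71, 0.001], [0.71, 0.705, 0.0], [-0.0, 0.001, -1.0]]
ft_force: [-0.7, -0.6, 1.1]
grip_width: 0.402
finger_force: 0.0
```

Call:
{"fn": "arm_command", "kwargs": {
  "plan": [
    {"dp": [0,0,0],"roll": 0},
    {"dp": [0,0,0],"roll": 0},
    {"dp": [0,0,0],"roll": 0},
    {"dp": [0,0,0],"roll": 0},
    {"dp": [0,0,0],"roll": 0},
    {"dp": [0,0,0],"roll": 0},
    {"dp": [0,0,0],"roll": 0},
    {"dp": [0,0,0],"roll": 0},
    {"dp": [0,0,0],"roll": 0},
    {"dp": [0,0,0],"roll": 0}
  ],
  "jaw": 0,
  "force": 15
}}

```text
time_s: 13.95
ee_pos: [0.4862, 0.0982, 0.0587]
tool_rot: [[-0.705, 0.709, 0.0], [0.709, 0.705, 0.0], [-0.0, 0.001, -1.0]]
ft_force: [0.6, 1.1, 3.8]
grip_width: 0.14
finger_force: 15.0
```

Call:
{"fn": "arm_command", "kwargs": {
  "plan": [
    {"dp": [0,0,0],"roll": 0.07},
    {"dp": [0,0,0],"roll": 0.07},
    {"dp": [0,0,0],"roll": 0.07},
    {"dp": [0,0,0],"roll": 0.07},
    {"dp": [0,0,0],"roll": 0.07},
    {"dp": [0,0,0],"roll": 0.07},
    {"dp": [0,0,0],"roll": 0.07},
    {"dp": [0,0,0],"roll": 0},
    {"dp": [0,0,0],"roll": 0},
    {"dp": [0,0,0],"roll": 0}
  ]
}}

```text
time_s: 15.2
ee_pos: [0.4868, 0.0986, 0.0587]
tool_rot: [[-0.29, 0.957, 0.002], [0.957, 0.29, 0.001], [0.001, 0.002, -1.0]]
ft_force: [4.9, 2.7, 1.6]
grip_width: 0.141
finger_force: 15.0
```

Call:
{"fn": "arm_command", "kwargs": {
  "plan": [
    {"dp": [0,0,0],"roll": 0},
    {"dp": [0,0,0],"roll": 0},
    {"dp": [0,0,0],"roll": 0},
    {"dp": [0,0,0],"roll": 0},
    {"dp": [0,0,-15],"roll": 0},
    {"dp": [0,0,-35],"roll": 0},
    {"dp": [0,0,-35],"roll": 0},
    {"dp": [0,0,-35],"roll": 0},
    {"dp": [0,0,-10],"roll": 0},
    {"dp": [0,0,0],"roll": 0}
  ],
  "jaw": 40
}}

```text
time_s: 16.45
ee_pos: [0.486, 0.0978, 0.1887]
tool_rot: [[-0.288, 0.958, 0.001], [0.958, 0.288, -0.0], [-0.0, 0.001, -1.0]]
ft_force: [-0.1, -0.1, -0.6]
grip_width: 0.401
finger_force: 0.0
```

```bash
python3 - <<'E'
from h import *
s=robot.sense();R=s['tool_rot'];print(s['ee_pos'],s['time_s'],np.arctan2(R[1][0],R[0][0]))
p,_,_=snap('wrist','w3')
cv2.imwrite('pics/c3.png',cv2.resize(p[120:220,255:375],(720,600),interpolation=cv2.INTER_CUBIC))
E
```

```text
[0.48595655 0.09781859 0.1887075 ] 16.45 1.8625090084403948
```

View pics/c3.png

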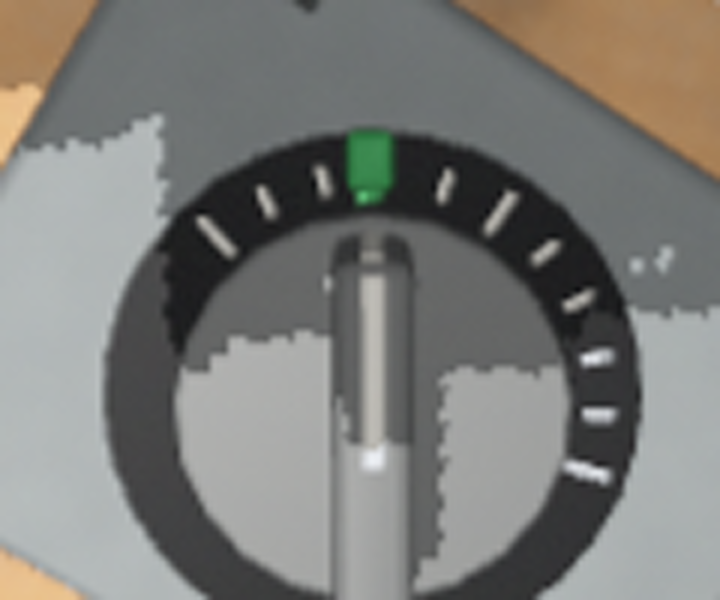

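The pointer (x=372) lines up with the tab (x=370) to within about 0.01 rad. I'll do one last check of the cover before handing in.

```bash
python3 - <<'E'
from h import *
p,_,_=snap('scene','s4')
E
```

```text
(no output)
```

View pics/s4.png

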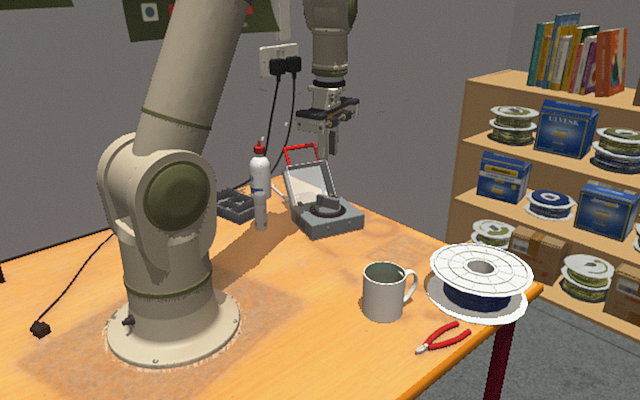

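The scene view shows the cover propped open with its handle at (300,155). The bottle, glue stick and mug are undisturbed, and the gripper is clear of everything.

```bash
python3 -c "
from rig import robot
print(robot.hand_in())"
```

```text
the job is handed in; nothing more can be done
None
```

The job is handed in: the cover is propped open on its rear props, the knob's pointer is on the green tab to within about 0.01 rad, the gripper is clear, and the bottle, mug and glue stick are where they were.

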